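Load the tea basket with the one-ball ladle and hook it shut

ROBOT

A 6-joint arm with a two-finger parallel gripper is mounted at the origin on the work surface. World frame = base frame: x ahead of the robot, y to its left, z up, the work surface at z = 0. Lengths are in m, angles in rad, forces in N, time in s.
With the tool pointing down it reaches from about 0.325 to 0.75 m from the base axis. Payload 7.6 kg.
Tool frame: the origin (TCP) lies midway between the tips of the shut fingers; the grasp point (between the pads) lies 19 mm behind it; z points along the fingers, y is the line along which they close (so a half turn about z gives the same grasp; the last joint's range is limited). The gripper opens to 85 mm and grips with 20 to 120 N. Pads are 22 mm wide; open, the fingers measure 114 mm over their backs; the gripper's body (76 mm by 85 mm) begins 54 mm behind the grasp point. The pads swing forward as they close: fully open they stand 13 mm farther back than shut.
Start: joints at [1.188, 0.052, 1.401, -0, 1.689, -0.07], TCP at [0.162, 0.5, 0.231] pointing down, gripper open.
Joint ranges: [-2.9, 2.9], [-0.91, 2.17], [0.12, 2.37], [-1.06, 4.2], [0.26, 2.73], [-2.93, 2.93]. Speed limits (rad/s): [2.57, 2.57, 3.01, 3.14, 3.14, 3.14].

INTERFACE

Orientations are given as a unit quaternion [w, x, y, z].
In Python, from bench import read_state, capture, sign_off gives the robot as it stands. The module is installed in compiled form; this text tells all that it offers.
- The arm moves only by the shell command python3 -m handwheel 'ROWS' [FORCE]. ROWS is JSON, a list of rows, each a list of 3 entries, a list of its own where there are three numbers: the turn, a rotation vector about the world's x, y, z in degrees, then the shift along the world's x, y, z in m, then the finger opening in m, from 0 to 0.0854. In form: [[[rx, ry, rz], [tx, ty, tz], claw], ...]. A call has 1 to 8 rows; each row shifts and turns the commanded pose from where the row before left it; what a row does not reach is not made up. A row lasts 1/10 s, in which the tool goes at most 50 mm and 8.59 degrees, less where a joint would pass 70% of its speed; a pose out of reach is approached as far as the arm can. A call with a gripper value outside its range is refused whole. The fingers move at their own pace and stop on an object; FORCE is the grip in N (left out, the last holds). Time passes only in rows, so rows that do not move let the fingers close. It gives the time, the measured TCP pose, the force, the opening and the grip force at its end, in the units of the state.
- read_state(): the state, without advancing time (a new reading comes with each control period).
- capture(name): name is "scene" or "top" or "wrist"; returns a dict with "pixels" (480x640x3 uint8, blue, green, red), "z_map" (480x640 float32, m along the optical axis (not along the pixel's ray), 0 where there is no reading), "camera_matrix" (3x3 intrinsics, pixels), "R" (3x3) and "t" (3): a world point X has camera coordinates R X + t. Camera axes: x right, y down, z forward; pixel columns grow to the right and rows downward; lengths in m; the calibration is good to about 2 mm. A picture is of the moment at which its call begins.
- sign_off(): hands the job in; it is judged then, once.
The state is a dict: "t": time; "joint_positions": joint angles; "joint_vel": joint speeds; "joint_torque": joint torques, N m; "tcp_pos": TCP position; "tcp_rot": TCP orientation; "wrist_force": force on the tool from outside, world axes, zero at the start; "torque": the same for the moment, N m; "grip_width": finger opening in m; "gripper_force": force on a finger pad.
Only numpy, scipy, OpenCV 4.12 (cv2) and the standard library are available. Lean on these libraries where they do the work, as an engineer would, in place of code of your own. Each camera call takes 0.05 s, during which the arm holds its last target. There are 200 camera calls.

TASK

Fill the brewing basket for the tea urn: with the ladle, never with the fingers, scoop every tea ball out of the draining tray one at a time and tip it into the open basket. When all are in, shut the lid and then swing the brass hook fully home into its catch. The ladle must end up standing in its pot again, and leave the bottle, the mug and the tin where they are.

Things in the scene. Friction and masses are not known exactly. Their poses are not given: they have to be found in the camera images.
- ball1_center (a point): centre of a perforated stainless tea-infuser ball, 36 mm diameter, 35 g, polished and slippery; stops soon after it is pushed. Each ball starts in a lane of its own (one ball per lane at most; ball1 in lane 1 and so on) anywhere from touching the near wall to about 40 mm from it; some lanes are empty
- ball2_center (a point): centre of a perforated stainless tea-infuser ball, 36 mm diameter, 35 g, polished and slippery; stops soon after it is pushed. Each ball starts in a lane of its own (one ball per lane at most; ball1 in lane 1 and so on) anywhere from touching the near wall to about 40 mm from it; some lanes are empty
- ball3_center (a point): centre of a perforated stainless tea-infuser ball, 36 mm diameter, 35 g, polished and slippery; stops soon after it is pushed. Each ball starts in a lane of its own (one ball per lane at most; ball1 in lane 1 and so on) anywhere from touching the near wall to about 40 mm from it; some lanes are empty
- ball4_center (a point): centre of a perforated stainless tea-infuser ball, 36 mm diameter, 35 g, polished and slippery; stops soon after it is pushed. Each ball starts in a lane of its own (one ball per lane at most; ball1 in lane 1 and so on) anywhere from touching the near wall to about 40 mm from it; some lanes are empty
- ball5_center (a point): centre of a perforated stainless tea-infuser ball, 36 mm diameter, 35 g, polished and slippery; stops soon after it is pushed. Each ball starts in a lane of its own (one ball per lane at most; ball1 in lane 1 and so on) anywhere from touching the near wall to about 40 mm from it; some lanes are empty
- tray: white draining tray fixed to the table, 176 mm (x) by 238 mm (y); origin at the centre of its underside on the table. Five straight lanes run along its x axis, each 44 mm wide and 170 mm long inside, closed at both ends; floors 4 mm above the table, walls 3 mm thick with tops 28 mm above the table
- lane1 (a point): middle of the near end of lane 1 of the tray, on the lane floor at the inner face of the near end wall; the lane runs 170 mm from here along the tray's +x (this point's +x). Lane 1 is at the tray's -y side; the others follow at 47 mm spacing towards its +y, up to lane 5
- ladle_foot (a point): foot of the loose steel one-ball ladle (about 110 g), on its underside, below the middle of its pocket. The ladle's z is up its handle, its -x is its nose. The head is 38 mm wide (y) and reaches from 16 mm in front (-x) to 21 mm behind (+x). It starts standing in its pot, its nose within 35 deg of the pot's -x (which faces the robot, give or take 12 deg)
- ladle_nose (a point): tip of the ladle's nose on its underside, 16 mm in front of the foot. The nose is a low ramp, about 1.5 mm high at the tip, 4 mm at 7 mm behind it. Driving the level ladle, foot on the lane floor, nose first along a lane pushes a ball to the end wall, where it rides over the ramp into the pocket; the nose tip is then some 3 to 6 mm from the wall
- ladle_pocket (a point): middle of the pocket's floor, 2 mm above the foot; it holds exactly one ball, between the ramp, side walls 9 mm high and a back wall 16 mm high. The ball stays while the ladle is tilted less than about 20 deg and rolls out over the nose when it is tipped nose-down by 45 deg
- ladle_grip (a point): middle of the ladle's black handle, a square upright bar 18 by 18 mm and 70 mm tall (from 95 to 165 mm above the foot, almost above the middle of the pocket: 2 mm towards +x of it); axes as for the foot
- pot_floor (a point): centre of the inner floor of the white square utensil pot (fixed, floor 3 mm above the table) in which the ladle stands; 60 by 60 mm inside, 3 mm walls, rim 50 mm above the table
- basket_floor (a point): centre of the inner floor of the steel brewing basket (fixed to the table), 4 mm above the table; x and y along the basket's sides. Outside 124 mm (x) by 170 mm (y), walls 4 mm, rim 75 mm above the table
- lid (a joint): angle of the basket's lid: 0 = shut, 1.57 = upright; stops at 1.8; starts open at 1.45 to 1.7. The stiff hinge (0.2 N m) keeps the lid where it is left
- lid_hinge (a point): middle of the lid's hinge line, along the basket's y axis on the far (+x) rim, 75.5 mm above the table. The axes of this point turn with the lid
- lid_edge (a point): middle of the lid's free edge, in mid thickness: 124 mm from the hinge. The lid plate is 170 mm wide and 5 mm thick; a tab 30 mm wide reaches 16 mm further than this edge. When shut, the lid's top is 80.5 mm above the table
- hook (a joint): angle of the brass hook arm on the near wall of the basket, turning about an upright pivot: 0 = closed, fully in its catch, lying across the tab of the shut lid along the basket's -y; up to 1.5 rad = open, pointing away from the basket (-x); starts at 0.8 to 1.2. It turns with slight friction (0.04 N m) and stays where it is left
- hook_pivot (a point): pivot of the hook arm, at x = -78 mm, y = 40 mm of the basket floor point, on the arm's underside 84 mm above the table
- hook_knob (a point): middle of the visible height of the hook's upright round knob, 14 mm diameter, at the arm's free end 70 mm from the pivot; the knob's top is 118 mm above the table and 13 mm above this point; the arm's top is 90 mm above the table
- lemonade: small green lemonade bottle, 56 mm diameter, 160 mm tall, standing beyond the work; bystander; origin at its foot
- mug: white mug with a handle, 80 mm diameter, 90 mm tall; bystander, beyond the work; origin at its foot
- sugar_tin: plain metal tin, 64 mm diameter, 80 mm tall; bystander, between the robot and the pot; origin at its foot
Not all that is in view belongs to the job. Of the things that look like the part that bears ladle_foot, take the one that is farthest to the robot's left at the start. Of the things that look like the part that bears basket_floor, the larger one is meant.

How it is judged:
On the way, in this order (a step that is already met when the one before it is completed fails the run):
1. every tea ball lies in the basket (x of ball1_center in the frame of basket_floor between -0.058 and 0.058 m and y of ball1_center in the frame of basket_floor between -0.081 and 0.081 m and z of ball1_center in the frame of basket_floor between 0 and 0.07 m and x of ball2_center in the frame of basket_floor between -0.058 and 0.058 m and y of ball2_center in the frame of basket_floor between -0.081 and 0.081 m and z of ball2_center in the frame of basket_floor between 0 and 0.07 m and x of ball3_center in the frame of basket_floor between -0.058 and 0.058 m and y of ball3_center in the frame of basket_floor between -0.081 and 0.081 m and z of ball3_center in the frame of basket_floor between 0 and 0.07 m and x of ball4_center in the frame of basket_floor between -0.058 and 0.058 m and y of ball4_center in the frame of basket_floor between -0.081 and 0.081 m and z of ball4_center in the frame of basket_floor between 0 and 0.07 m and x of ball5_center in the frame of basket_floor between -0.058 and 0.058 m and y of ball5_center in the frame of basket_floor between -0.081 and 0.081 m and z of ball5_center in the frame of basket_floor between 0 and 0.07 m), for 0.2 s.
2. the lid is shut with the balls inside (value of joint lid below 0.05 rad), for 0.2 s.
3. the hook is swung home into its catch over the shut lid (value of joint lid below 0.05 rad and value of joint hook below 0.08 rad), for 0.2 s.
At the end, for the whole second after the job is handed in: all tea balls that are present lie inside the basket, the lid is shut (within 0.05 rad), the hook is home in its catch (within 0.08 rad), and the ladle stands at rest in its pot, foot down (within 12 mm of the floor, tilted less than 0.3 rad) (all of step 1 and all of step 3 and horizontal distance between ladle_foot and pot_floor below 0.02 m and z of ladle_foot in the frame of pot_floor below 0.012 m and angle between ladle_foot's own z axis and vertical below 0.3 rad and linear speed of ladle below 0.03 m/s); the robot touches nothing.
It fails at once if the fingers touch a tea ball (contact force between the fingers and ball1 above 0.5 N or contact force between the fingers and ball2 above 0.5 N or contact force between the fingers and ball3 above 0.5 N or contact force between the fingers and ball4 above 0.5 N or contact force between the fingers and ball5 above 0.5 N).
It fails at once if the bottle, the mug or the tin is shifted by more than 4 cm or tipped (distance of any of lemonade, mug, sugar_tin from where it was at the start of the episode above 0.04 m or angle between any of lemonade, mug, sugar_tin's own z axis and vertical above 0.5 rad).
Of ball1, ball2, ball3, ball4, ball5 only 3 to 5 are there at a start; the rules pass over those that are not, and their reading is None.
At some moment in a run one of ball1, ball2, ball3, ball4, ball5 may be knocked a few centimetres aside while the robot is not near it.
It also fails if it takes over 210 s, if anything falls off the work surface, if the arm or the gripper's body presses on something with over 40 N, if the wrist force passes 120 N, or if a joint passes its speed limit or range.

## Working session

There is one attempt and no reset: what is moved stays moved. The work goes in short steps, Python scripts to look and compute and a shell command to move; the robot and the scene stay as the last step left them, time stands still between calls to the robot, and variables do not carry over. Pictures are saved under pics/ and viewed, at most 14 in all, crops included, and the job is handed in when it is done.

```bash
mkdir -p pics; cat > h.py <<'E'
import numpy as np, cv2, json
from bench import read_state, capture, sign_off
def cap(n):
    c=capture(n); np.savez(f'{n}.npz',**c); return c
def pts(c):
    K,R,t,z=c['camera_matrix'],c['R'],c['t'],c['z_map']
    v,u=np.mgrid[0:480,0:640]
    P=np.stack([(u-K[0,2])/K[0,0]*z,(v-K[1,2])/K[1,1]*z,z],-1)
    W=(P-t)@R   # R^T(P-t)
    W[z==0]=np.nan
    return W
E
python3 - <<'E'
from h import *
for n in ('scene','top'):
    c=cap(n); cv2.imwrite(f'pics/{n}0.png',c['pixels']); print(n,c['R'].round(3).tolist(),c['t'].round(3),c['camera_matrix'].tolist())
print(read_state())
E
```

```text
scene [[0.855, 0.519, 0.013], [0.304, -0.481, -0.822], [-0.42, 0.707, -0.569]] [-0.516 -0.069  1.258] [[498.59589676609943, 0.0, 313.980094664202], [0.0, 498.59589676609943, 248.92343026844608], [0.0, 0.0, 1.0]]
top [[-0.027, -1.0, -0.004], [-0.978, 0.027, -0.206], [0.206, -0.001, -0.979]] [0.055 0.619 1.183] [[575.2593061564326, 0.0, 320.5234216893433], [0.0, 575.2593061564326, 240.35584383812318], [0.0, 0.0, 1.0]]
{'t': 0.1, 'joint_positions': array([ 1.18770814e+00,  5.27815383e-02,  1.40162316e+00,  2.30813810e-05,
        1.68861889e+00, -7.02706512e-02]), 'joint_vel': array([ 5.38644413e-04,  5.89042121e-05, -2.16457067e-03,  2.28749180e-03,
        1.11852164e-03,  4.45611471e-04]), 'joint_torque': array([ 1.31459467e-03, -3.82585895e+01, -3.60983026e+01, -5.55187785e-05,
        4.83438009e-03,  2.35396573e-05]), 'tcp_pos': array([0.16141888, 0.49928174, 0.23055261]), 'tcp_rot': array([-1.71964538e-04,  1.55770455e-01,  9.87793022e-01, -6.94587188e-04]), 'wrist_force': array([-0.10535395,  1.13240321, -0.17926546]), 'torque': array([-0.03472344,  0.07998414, -0.00036621]), 'gripper_force': 0.0, 'grip_width': 0.08537125493493423}
```

View pics/scene0.png

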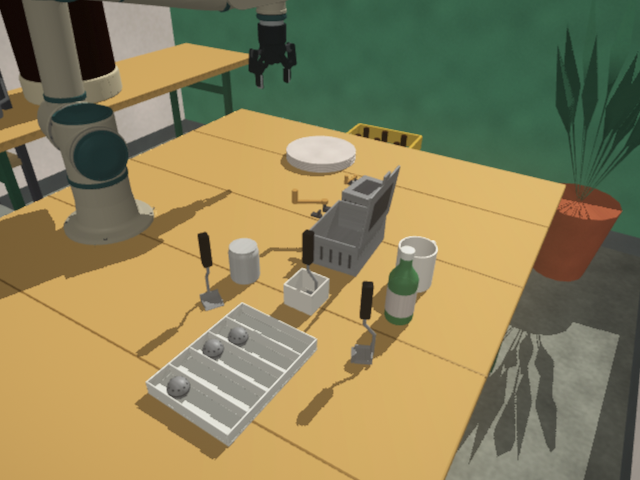

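View pics/top0.png

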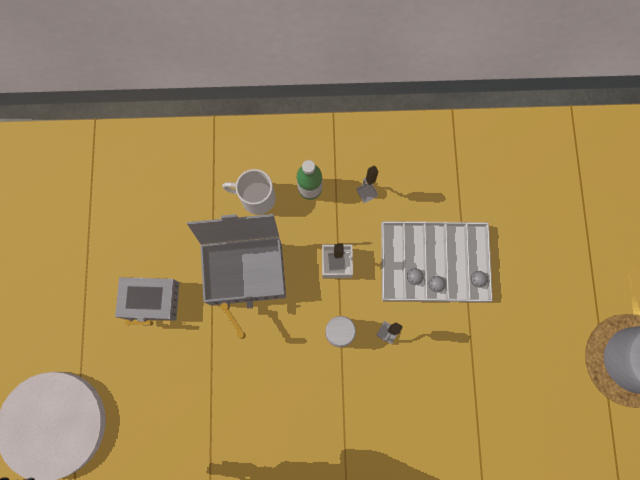

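The top view shows three ladles, at (337,250) standing in the pot, (390,333) and (370,180). The one in the pot is farthest to the robot's left (image left), so I take that one. There are two baskets, a large one at (243,270) and a small one at (148,298), and the large one is meant. Balls are at (479,279) in lane 1, (437,284) in lane 3 and (415,276) in lane 4. The hook knob is at (240,335).

```bash
cat >> h.py <<'E'
def rect(W,box,zr,name):
    u0,v0,u1,v1=box; Q=W[v0:v1,u0:u1].reshape(-1,3); Q=Q[(Q[:,2]>zr[0])&(Q[:,2]<zr[1])]
    r=cv2.minAreaRect((Q[:,:2]*1000).astype(np.float32)); print(name,len(Q),np.round(r[0],1),np.round(r[1],1),round(r[2],2),'med z',np.median(Q[:,2]).round(4)); return Q
E
python3 - <<'E'
from h import *
c=dict(np.load('top.npz')); W=pts(c)
rect(W,(370,210,505,312),(.022,.034),'tray')
rect(W,(315,235,360,285),(.044,.056),'pot')
rect(W,(195,235,292,312),(.070,.0795),'basket rim')
rect(W,(215,300,250,345),(.082,.125),'hook')
rect(W,(230,320,250,345),(.105,.125),'knob')
rect(W,(180,205,290,250),(.09,.3),'lid')
rect(W,(325,235,350,265),(.11,.25),'handle')
rect(W,(325,235,350,265),(.16,.18),'handle top')
rect(W,(320,310,360,350),(.07,.09),'tin')
rect(W,(225,165,280,220),(.08,.1),'mug'); rect(W,(295,155,325,205),(.12,.18),'bottle')
for n,(u,v) in dict(b1=(479,279),b3=(437,284),b4=(415,276)).items():
    Q=rect(W,(u-12,v-12,u+12,v+12),(.030,.05),n)
    A=np.c_[2*Q,np.ones(len(Q))]; s=np.linalg.lstsq(A,(Q**2).sum(1),rcond=None)[0]; print(s[:3].round(4),Q[:,2].max())
im=c['pixels']; a=cv2.resize(im[225:300,300:380],(800,750),interpolation=2)[:600]
b=cv2.resize(im[230:350,180:300],(600,600),interpolation=2)
cv2.imwrite('pics/c1.png',np.hstack([cv2.resize(a,(400,300)),cv2.resize(b,(400,400))[:300]]))
E
```

```text
tray 1469 [ 575.5 -216.7] [239.7 177.2] 87.88 med z 0.0278
pot 190 [579.2   3.5] [65.6 66.7] 88.24 med z 0.0499
basket rim 643 [549.9 208. ] [148.9 170.6] 3.97 med z 0.0752
hook 250 [451.4 216.9] [78.  60.4] 6.58 med z 0.0913
knob 42 [420.4 205. ] [12.1 12.5] 40.44 med z 0.1179
lid 1842 [633.7 213.6] [ 22.5 170.6] 4.56 med z 0.1567
handle 127 [582.4   3.2] [19.2 18.4] 6.11 med z 0.1651
handle top 83 [582.5   3.1] [18.9 18.1] 6.11 med z 0.1679
tin 668 [423.7   2.2] [59.2 60.8] 13.84 med z 0.0802
mug 282 [738.1 180.2] [80.7 78.9] 26.94 med z 0.0893
bottle 206 [755.8  59.8] [26.4 31.6] 25.97 med z 0.1577
b1 177 [ 531.7 -306.9] [52.6 43.7] 80.46 med z 0.0356
[ 0.5323 -0.3096  0.0226] 0.04577613785036181
b3 187 [ 523.9 -214.3] [48.4 50.5] 86.26 med z 0.0352
[ 0.5237 -0.2164  0.0179] 0.04288706855379167
b4 179 [ 545.1 -168.5] [35.9 50.3] 3.5 med z 0.0358
[ 0.5441 -0.1684  0.0192] 0.04460108080538161
```

View pics/c1.png

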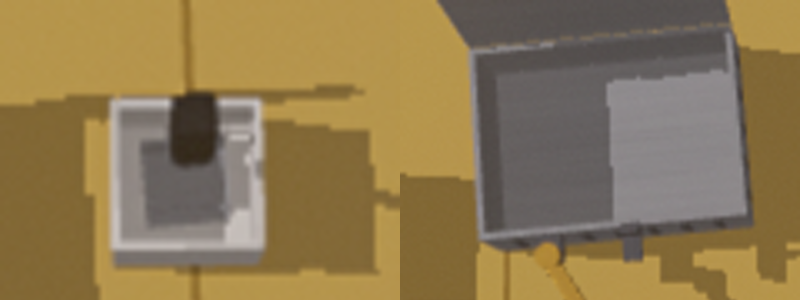

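The enlarged crop shows the ladle in its pot, with its head square at about (185,180) and its handle at (195,130), and the larger open basket with the hook and catch. That is the ladle to take. Moving above it now.

```bash
python3 -m handwheel '[[[0,0,-4.2],[0.026,-0.031,0],0.085],[[0,0,-4.2],[0.026,-0.031,0],0.085],[[0,0,-4.2],[0.026,-0.031,0],0.085],[[0,0,-4.2],[0.026,-0.031,0],0.085],[[0,0,-4.2],[0.026,-0.031,0],0.085],[[0,0,-4.2],[0.026,-0.031,0],0.085],[[0,0,-4.2],[0.026,-0.031,0],0.085],[[0,0,-4.2],[0.026,-0.031,0],0.085]]'
python3 -m handwheel '[[[0,0,-4.1],[0.026,-0.031,0],0.085],[[0,0,-4.1],[0.026,-0.031,0],0.085],[[0,0,-4.1],[0.026,-0.031,0],0.085],[[0,0,-4.1],[0.026,-0.031,0],0.085],[[0,0,-4.1],[0.026,-0.031,0],0.085],[[0,0,-4.1],[0.026,-0.031,0],0.085],[[0,0,-4.1],[0.026,-0.031,0],0.085],[[0,0,0],[0,0,0.03],0.085]]'
cat >> h.py <<'E'
from scipy.spatial.transform import Rotation as Ro
def st():
    s=read_state(); q=s['tcp_rot']; R=Ro.from_quat([q[1],q[2],q[3],q[0]]).as_matrix()
    print('t',round(s['t'],2),'tcp',s['tcp_pos'].round(4),'y-ang',np.degrees(np.arctan2(R[1,1],R[0,1])).round(2),'z',R[:,2].round(3),'F',s['wrist_force'].round(1),'w',round(s['grip_width'],4),'gf',round(s['gripper_force'],1)); return s,R
E
python3 - <<'E'
from h import *
st(); c=cap('wrist'); cv2.imwrite('pics/w1.png',c['pixels']); W=pts(c); z=W[...,2]
t=dict(np.load('top.npz'));
for n,zr in (('pot',(.046,.053)),('handle',(.16,.175)),('tray',(.024,.032))):
    m=(z>zr[0])&(z<zr[1]); v,u=np.where(m); print(n,m.sum(), (u.min(),v.min(),u.max(),v.max()) if m.any() else '')
    if m.sum()>5: Q=W[m]; print(cv2.minAreaRect((Q[:,:2]*1000).astype(np.float32)))
W=pts(t); Q=rect(W,(195,215,292,312),(.070,.079),'rim')
for a in range(470,650,10):
    print(a,((Q[:,0]*1000>=a)&(Q[:,0]*1000<a+10)).sum(),end=' ')
E
```

```text
t: 0.9
tcp_pos: [0.3702, 0.25, 0.2311]
tcp_rot: [-0.0, 0.436, 0.9, -0.0]
wrist_force: [1.4, 0.9, -0.4]
grip_width: 0.085
gripper_force: 0.0
t: 1.7
tcp_pos: [0.5516, 0.0309, 0.2554]
tcp_rot: [-0.004, 0.647, 0.763, -0.004]
wrist_force: [0.2, 0.5, -0.9]
grip_width: 0.0852
gripper_force: 0.0
t 1.7 tcp [0.5516 0.0309 0.2554] y-ang 9.4 z [-0.011 -0.001 -1.   ] F [ 0.2  0.5 -0.9] w 0.0852 gf 0.0
pot 2429 (np.int64(152), np.int64(0), np.int64(632), np.int64(339))
((590.5692138671875, 63.48857116699219), (392.5974426269531, 285.8630676269531), 4.800477504730225)
handle 2445 (np.int64(351), np.int64(0), np.int64(543), np.int64(307))
((615.9415893554688, 83.7405014038086), (195.57345581054688, 25.595447540283203), 70.24577331542969)
tray 4213 (np.int64(162), np.int64(0), np.int64(613), np.int64(425))
((590.053955078125, 3.3469085693359375), (489.1531677246094, 352.9656677246094), 86.52848052978516)
rim 620 [549.9 208. ] [148.9 170.6] 3.97 med z 0.0751
470 3 480 10 490 92 500 102 510 19 520 22 530 18 540 23 550 19 560 18 570 21 580 21 590 18 600 15 610 111 620 108 630 0 640 0
```

View pics/w1.png

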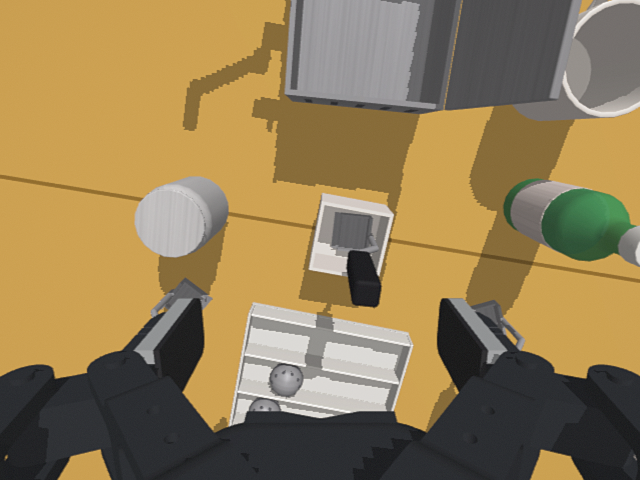

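The wrist view shows the pot around (352,235), the ladle head at (350,230) and the handle top at (366,290). The tin is at (180,215), and the tray is below with a lane-4 ball at (286,380). Next I refine the measurements inside boxes in this view.

```bash
python3 - <<'E'
from h import *
c=dict(np.load('wrist.npz')); W=pts(c)
rect(W,(345,270,385,310),(.16,.18),'handle top')
rect(W,(345,248,385,310),(.10,.18),'handle all')
rect(W,(305,185,400,285),(.046,.054),'pot')
rect(W,(325,205,372,255),(.003,.024),'head')
c['pixels'][0]; im=c['pixels']; cv2.imwrite('pics/c2.png',cv2.resize(im[185:310,300:400],(600,750),interpolation=2)[:600])
E
```

```text
handle top 773 [584.7   2.7] [18.3 18.4] 3.52 med z 0.1656
handle all 1571 [584.7   2.7] [18.3 18.4] 3.78 med z 0.1595
pot 845 [581.7   3. ] [66.3 66.1] 88.98 med z 0.048
head 934 [584.    8.5] [40.3 49.8] 9.86 med z 0.0041
```

View pics/c2.png

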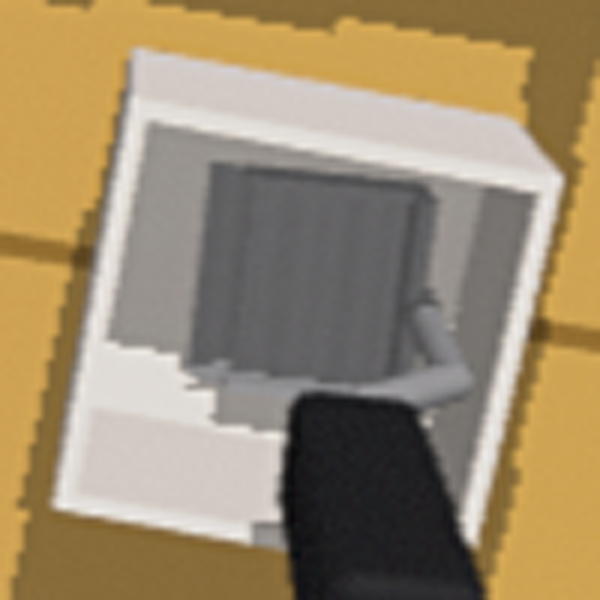

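```bash
python3 -m handwheel '[[[0,0,-2.5],[0.016,-0.014,0],0.085],[[0,0,-2.5],[0.016,-0.014,0],0.085],[[0,0,0],[0,0,0],0.085],[[0,0,0],[0,0,0],0.085]]'; python3 -c "
from h import *
st()"
```

```text
t: 2.15
tcp_pos: [0.5833, 0.0068, 0.2608]
tcp_rot: [-0.0, 0.677, 0.736, -0.0]
wrist_force: [-0.1, 0.2, 0.4]
grip_width: 0.085
gripper_force: 0.0
t 2.15 tcp [0.5833 0.0068 0.2608] y-ang 4.82 z [-0.001  0.    -1.   ] F [-0.1  0.2  0.4] w 0.085 gf 0.0
```

```bash
python3 -m handwheel '[[[0,0,0],[0,-0.004,-0.025],0.085],[[0,0,0],[0,0,-0.03],0.085],[[0,0,0],[0,0,-0.03],0.085],[[0,0,0],[0,0,-0.03],0.085],[[0,0,0],[0,0,-0.03],0.085],[[0,0,0],[0,0,0],0.085],[[0,0,0],[0,0,0],0.01],[[0,0,0],[0,0,0],0.01]]' 90
python3 -m handwheel '[[[0,0,0],[0,0,0],0.01],[[0,0,0],[0,0,0],0.01],[[0,0,0],[0,0,0],0.01],[[0,0,0],[0,0,0],0.01],[[0,0,0],[0,0,0],0.01]]'; python3 -c "
from h import *
st()"
```

```text
t: 2.95
tcp_pos: [0.5845, 0.0028, 0.1189]
tcp_rot: [0.001, 0.677, 0.736, 0.001]
wrist_force: [0.1, -0.2, 0.4]
grip_width: 0.0587
gripper_force: 0.0
t: 3.45
tcp_pos: [0.5842, 0.0025, 0.1175]
tcp_rot: [0.001, 0.677, 0.736, 0.001]
wrist_force: [0.7, 0.8, 5.5]
grip_width: 0.0172
gripper_force: 88.3
t 3.45 tcp [0.5842 0.0025 0.1175] y-ang 4.78 z [ 0.002 -0.    -1.   ] F [0.7 0.8 5.5] w 0.0172 gf 88.3
```

```bash
python3 -m handwheel '[[[0,0,0],[0,0,0.035],0.01],[[0,0,0],[0,0,0.035],0.01],[[0,0,0],[0,0,0.03],0.01],[[0,0,-1.9],[0.01,-0.04,0],0.01],[[0,0,-2],[0.01,-0.045,0],0.01],[[0,0,-2],[0.011,-0.045,0],0.01],[[0,0,-1],[0.011,-0.044,0],0.01],[[0,0,0],[0,0,0],0.01]]'
python3 - <<'E'
from h import *
st(); c=cap('wrist'); cv2.imwrite('pics/w2.png',c['pixels']); st()
c=cap('top'); cv2.imwrite('pics/top2.png',c['pixels']); W=pts(c)
E
```

```text
t: 4.25
tcp_pos: [0.625, -0.1769, 0.2141]
tcp_rot: [-0.001, 0.722, 0.692, -0.001]
wrist_force: [-0.3, -0.6, -0.9]
grip_width: 0.0168
gripper_force: 88.5
t 4.25 tcp [ 0.625  -0.1769  0.2141] y-ang -2.5 z [-0.003 -0.001 -1.   ] F [-0.3 -0.6 -0.9] w 0.0168 gf 88.5
t 4.3 tcp [ 0.625  -0.1742  0.2144] y-ang -2.35 z [-0.003  0.001 -1.   ] F [-0.6 -0.8 -1.2] w 0.0166 gf 88.5
```

View pics/w2.png

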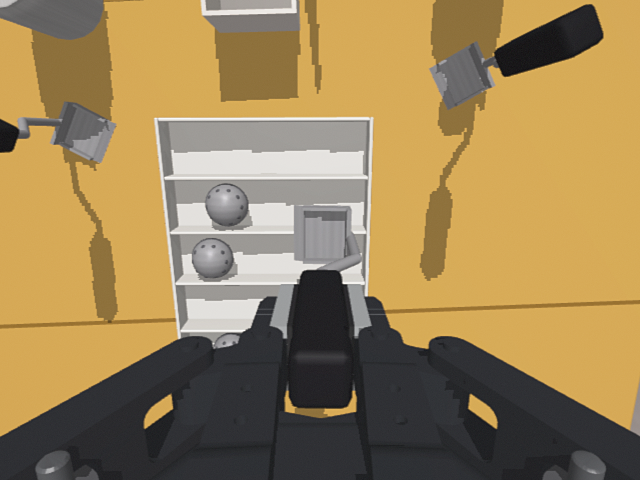

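The wrist view shows the ladle held level with its head at (325,235). Balls are at (226,204) in lane 4, (212,257) in lane 3 and (230,345) in lane 1, and lanes 2 and 5 are empty. Next I measure the tray walls and ladle head in this view.

```bash
python3 - <<'E'
from h import *
c=dict(np.load('wrist.npz')); W=pts(c)
Q=rect(W,(150,112,380,300),(.0245,.032),'tray tops')
# dividers : rows
w=np.radians(-2.1)
# y-direction lines: fit each divider (points not near x ends)
for k in (0.5,1.5,2.5):
  pass
def line(sel,ax):
    P=Q[sel]; vx,vy,x0,y0=cv2.fitLine((P[:,:2]*1000).astype(np.float32),cv2.DIST_HUBER,0,.01,.01).ravel(); a=np.degrees(np.arctan2(vy,vx)); print(ax,len(P),round(float(a),2),'at',round(float(x0),1),round(float(y0),1), 'y@580',round(float(y0+(580-x0)*vy/vx),1) if ax=='x' else 'x@-170 %.1f'%(x0+(-170-y0)*vx/vy))
inn=(Q[:,0]>.50)&(Q[:,0]<.655)
for y in (-.0985,-.1465,-.1935,-.2405): line(inn&(abs(Q[:,1]+0.037*(Q[:,0]-.578)-y)<.008),'x')
yi=(abs(Q[:,1]+.17)<.06)
line(yi&(Q[:,0]<.497+.0),'y'); line(yi&(Q[:,0]>.66),'y')
b=W[195:275,285:365].reshape(-1,3); z=b[:,2]; print('z hist',np.histogram(z,np.arange(.02,.16,.01)))
H=rect(W,(285,195,365,275),(.085,.125),'head')
for n,(u,v) in dict(b3=(212,257),b4=(226,204)).items():
    B=W[v-12:v+12,u-12:u+12].reshape(-1,3); A=np.c_[2*B,np.ones(len(B))]; print(n,np.linalg.lstsq(A,(B**2).sum(1),rcond=None)[0][:3].round(4))
E
```

```text
tray tops 4515 [ 578.9 -177.4] [157.7 176. ] 87.72 med z 0.026
x 694 -2.43 at 579.5 -100.0 y@580 -100.0
x 637 -2.27 at 580.2 -146.9 y@580 -146.9
x 445 -2.31 at 554.3 -192.8 y@580 -193.8
x 341 -2.16 at 559.0 -239.5 y@580 -240.3
y 494 87.77 at 493.3 -166.0 y@580 x@-170 493.2
y 530 87.72 at 665.6 -167.0 y@580 x@-170 665.5
z hist (array([ 107,    0,    0,    0,    0,    0,    0, 1706, 1287,  209,   43,
         51,   54,  126]), array([0.02, 0.03, 0.04, 0.05, 0.06, 0.07, 0.08, 0.09, 0.1 , 0.11, 0.12,
       0.13, 0.14, 0.15, 0.16]))
head 3223 [ 626.4 -177.4] [38.3 40. ] 87.2 med z 0.0999
b3 [ 0.5269 -0.2151  0.0229]
 ** On entry to DLASCL parameter number  4 had an illegal value
 ** On entry to DLASCL parameter number  4 had an illegal valueTraceback (most recent call last):
  File "<stdin>", line 18, in <module>
    x, resids, rank, s = _umath_linalg.lstsq(a, b, rcond,
                         ~~~~~~~~~~~~~~~~~~~^^^^^^^^^^^^^
                                             signature=signature)
                                             ^^^^^^^^^^^^^^^^^^^^
    raise LinAlgError("SVD did not converge in Linear Least Squares")
numpy.linalg.LinAlgError: SVD did not converge in Linear Least Squares
```

```bash
python3 -m handwheel '[[[0,0,0],[0,0,0],0.01],[[0,0,0],[0,0,0],0.01]]'; python3 -c "
from h import *
st()"
```

```text
t: 4.55
tcp_pos: [0.6255, -0.1701, 0.2164]
tcp_rot: [-0.0, 0.719, 0.695, 0.0]
wrist_force: [0.2, 0.7, -0.7]
grip_width: 0.0169
gripper_force: 88.5
t 4.55 tcp [ 0.6255 -0.1701  0.2164] y-ang -2.02 z [-0.  0. -1.] F [ 0.2  0.7 -0.7] w 0.0169 gf 88.5
```

```bash
python3 -m handwheel '[[[0,0,-0.2],[0,-0.0022,-0.02],0.01],[[0,0,0],[0,0,-0.03],0.01],[[0,0,0],[0,0,-0.025],0.01],[[0,0,0],[0,0,-0.015],0.01],[[0,0,0],[0,0,-0.006],0.01],[[0,0,0],[0,0,0],0.01],[[0,0,0],[0,0,0],0.01]]'; python3 -c "
from h import *
st()"
```

```text
t: 5.25
tcp_pos: [0.6263, -0.1737, 0.1221]
tcp_rot: [0.001, 0.721, 0.693, 0.001]
wrist_force: [0.3, -0.4, 0.1]
grip_width: 0.0169
gripper_force: 88.4
t 5.25 tcp [ 0.6263 -0.1737  0.1221] y-ang -2.3 z [ 0.003 -0.001 -1.   ] F [ 0.3 -0.4  0.1] w 0.0169 gf 88.4
```

```bash
python3 -m handwheel '[[[0,0,0],[0,0.001,-0.002],0.01],[[0,0,0],[0,0,-0.0015],0.01],[[0,0,0],[0,0,0],0.01],[[0,0,0],[0,0,0],0.01]]'; python3 -c "
from h import *
for i in range(3): st()"
```

```text
t: 5.65
tcp_pos: [0.6262, -0.1728, 0.1185]
tcp_rot: [0.001, 0.721, 0.693, 0.001]
wrist_force: [-0.5, 0.5, 6.6]
grip_width: 0.0172
gripper_force: 89.1
t 5.65 tcp [ 0.6262 -0.1728  0.1185] y-ang -2.32 z [ 0.003 -0.001 -1.   ] F [-0.5  0.5  6.6] w 0.0172 gf 89.1
t 5.65 tcp [ 0.6262 -0.1728  0.1185] y-ang -2.32 z [ 0.003 -0.001 -1.   ] F [-0.5  0.5  6.6] w 0.0172 gf 89.1
t 5.65 tcp [ 0.6262 -0.1728  0.1185] y-ang -2.32 z [ 0.003 -0.001 -1.   ] F [-0.5  0.5  6.6] w 0.0172 gf 89.1
```

```bash
python3 -m handwheel '[[[0,0,0],[-0.008,0.0003,0],0.01],[[0,0,0],[-0.008,0.0003,0],0.01],[[0,0,0],[-0.008,0.0003,0],0.01],[[0,0,0],[-0.008,0.0003,0],0.01],[[0,0,0],[-0.008,0.0003,0],0.01],[[0,0,0],[-0.008,0.0003,0],0.01],[[0,0,0],[-0.008,0.0003,0],0.01],[[0,0,0],[-0.008,0.0003,0],0.01]]'
python3 -m handwheel '[[[0,0,0],[-0.006,0.0003,0],0.01],[[0,0,0],[-0.006,0.0002,0],0.01],[[0,0,0],[-0.005,0.0002,0],0.01],[[0,0,0],[-0.005,0.0002,0],0.01],[[0,0,0],[-0.005,0.0002,0],0.01],[[0,0,0],[-0.005,0.0002,0],0.01],[[0,0,0],[-0.005,0.0002,0],0.01],[[0,0,0],[-0.004,0.0001,0],0.01]]'
python3 - <<'E'
from h import *
st(); c=cap('wrist'); cv2.imwrite('pics/w3.png',c['pixels'][80:380,120:460]); W=pts(c)
Q=W[140:260,150:330]; m=(Q[...,2]>.031)&(Q[...,2]<.052); v,u=np.where(m); print(len(v),np.median(Q[m],0) if len(v) else '')
E
```

```text
t: 6.45
tcp_pos: [0.5623, -0.1706, 0.1186]
tcp_rot: [0.002, 0.721, 0.693, 0.001]
wrist_force: [7.3, -0.7, 2.3]
grip_width: 0.0171
gripper_force: 89.1
t: 7.25
tcp_pos: [0.5214, -0.169, 0.1185]
tcp_rot: [0.002, 0.721, 0.693, 0.001]
wrist_force: [1.4, -0.9, 7.0]
grip_width: 0.017
gripper_force: 89.3
t 7.25 tcp [ 0.5214 -0.169   0.1185] y-ang -2.33 z [ 0.005 -0.001 -1.   ] F [ 1.4 -0.9  7. ] w 0.017 gf 89.3
1979 [ 0.51245052 -0.16365626  0.03811563]
```

View pics/w3.png

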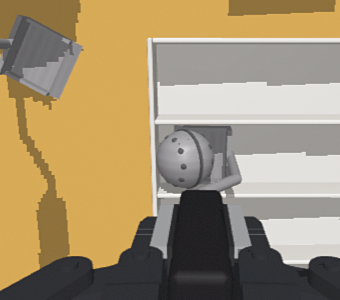

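The crop shows the ball against the near wall, at about (185,158), climbing the ramp. The last few millimetres remain.

```bash
python3 -m handwheel '[[[0,0,0],[-0.002,0.0001,0],0.01],[[0,0,0],[-0.002,0.0001,0],0.01],[[0,0,0],[-0.0015,0,0],0.01],[[0,0,0],[0,0,0],0.01],[[0,0,0],[0,0,0],0.01]]'
cat >> h.py <<'E'
def ballsee(box,zr,name,r=.018):
    c=cap('wrist'); W=pts(c); u0,v0,u1,v1=box; B=W[v0:v1,u0:u1].reshape(-1,3)
    m=(B[:,2]>zr[0])&(B[:,2]<zr[1]); B=B[m]
    if len(B)<30: print('none',len(B)); return c,W
    from scipy.optimize import least_squares
    s=least_squares(lambda p:np.linalg.norm(B-p,axis=1)-r,np.median(B,0)-[0,0,.012],loss='soft_l1',f_scale=.002); print(name,len(B),s.x.round(4),'cost',s.cost); return c,W
E
python3 - <<'E'
from h import *
st(); c,W=ballsee((280-20,195,345,280),(.027,.06),'ball')
z=W[...,2]; v,u=np.where((z>.027)&(z<.06)); print(u.min(),v.min(),u.max(),v.max())
cv2.imwrite('pics/w4.png',c['pixels'][80:380,120:460])
E
```

```text
t: 7.8
tcp_pos: [0.516, -0.1689, 0.1185]
tcp_rot: [0.002, 0.721, 0.693, 0.001]
wrist_force: [3.2, -1.0, 6.4]
grip_width: 0.0166
gripper_force: 89.6
t 7.8 tcp [ 0.516  -0.1689  0.1185] y-ang -2.33 z [ 0.004 -0.001 -1.   ] F [ 3.2 -1.   6.4] w 0.0166 gf 89.6
ball 2441 [ 0.5139 -0.1667  0.0219] cost 0.0007199146974530265
93 117 584 403
```

View pics/w4.png

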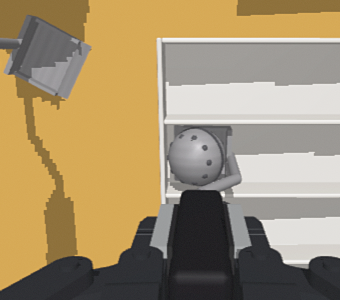

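The ball now sits in the pocket: its centre is at x=0.514, over the foot, at crop (198,157). Lifting it and carrying it to the basket.

```bash
python3 -m handwheel '[[[0,0,0],[0,0,0.006],0.01],[[0,0,0],[0,0,0.015],0.01],[[0,0,0],[0,0,0.025],0.01],[[0,0,0],[0,0,0.03],0.01],[[0,0,0],[0,0,0.025],0.01],[[0,0,0],[0,0,0.015],0.01],[[0,0,0],[0,0,0.006],0.01],[[0,0,0],[0,0,0],0.01]]'
python3 -m handwheel '[[[0,0,0.4],[0.005,0.01,0],0.01],[[0,0,0.4],[0.005,0.02,0],0.01],[[0,0,0.4],[0.005,0.03,0],0.01],[[0,0,0.4],[0.005,0.035,0],0.01],[[0,0,0.4],[0.005,0.035,0],0.01],[[0,0,0.4],[0.005,0.035,0],0.01],[[0,0,0.4],[0.005,0.035,0],0.01],[[0,0,0.4],[0.005,0.035,0],0.01]]'
python3 -m handwheel '[[[0,0,0.4],[0.005,0.035,0],0.01],[[0,0,0.4],[0.005,0.035,0],0.01],[[0,0,0.4],[0.005,0.03,0],0.01],[[0,0,0.4],[0.005,0.02,0],0.01],[[0,0,0.4],[0.005,0.015,0],0.01],[[0,0,0.4],[0.005,0.008,0],0.01],[[0,0,0],[0,0,0],0.01],[[0,0,0],[0,0,0],0.01]]'
python3 - <<'E'
from h import *
st(); c,W=ballsee((230,150,360,300),(.135,.17),'ball')
cv2.imwrite('pics/w5.png',c['pixels'])
E
```

```text
t: 8.65
tcp_pos: [0.515, -0.1685, 0.239]
tcp_rot: [0.0, 0.721, 0.693, 0.0]
wrist_force: [0.5, -0.4, -2.0]
grip_width: 0.017
gripper_force: 88.5
t: 9.45
tcp_pos: [0.5545, 0.0688, 0.2371]
tcp_rot: [-0.001, 0.701, 0.713, -0.001]
wrist_force: [0.6, 0.2, -1.2]
grip_width: 0.0174
gripper_force: 88.4
t: 10.25
tcp_pos: [0.5849, 0.2092, 0.238]
tcp_rot: [-0.0, 0.687, 0.727, -0.001]
wrist_force: [-0.4, 0.2, -1.4]
grip_width: 0.017
gripper_force: 88.4
t 10.25 tcp [0.5849 0.2092 0.238 ] y-ang 3.26 z [-0.001 -0.001 -1.   ] F [-0.4  0.2 -1.4] w 0.017 gf 88.4
ball 2959 [0.5835 0.2112 0.1415] cost 0.002729980558328032
```

View pics/w5.png

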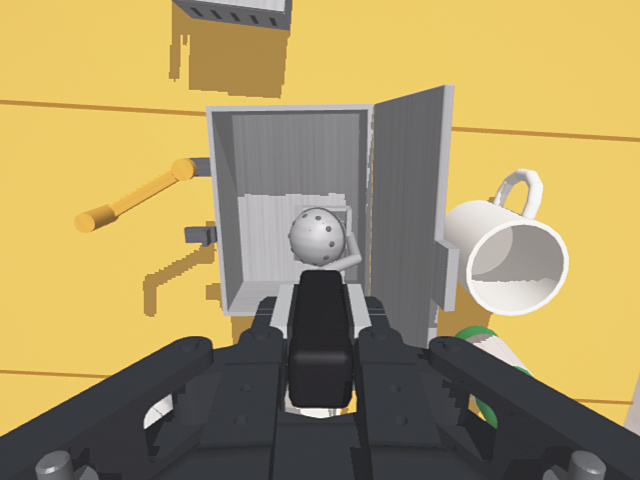

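The wrist view shows the ball in the ladle at (317,237), over the basket's inside (225–365 × 110–310). The lid is open to the right, and the knob is at (88,222). Tipping now.

```bash
python3 -m handwheel '[[[0.4,-7,0],[-0.014,0,-0.002],0.01],[[0.4,-7,0],[-0.014,0,-0.0035],0.01],[[0.4,-7,0],[-0.0134,0,-0.005],0.01],[[0.4,-7,0],[-0.013,0,-0.007],0.01],[[0.4,-7,0],[-0.012,0,-0.0085],0.01],[[0.4,-7,0],[-0.011,0,-0.01],0.01],[[0.4,-7,0],[-0.01,0,-0.011],0.01],[[0.4,-7,0],[-0.009,0,-0.012],0.01]]'
python3 -m handwheel '[[[0,0,0],[0,0,0],0.01],[[0,0,0],[0,0,0],0.01],[[0,0,0],[0,0,0],0.01],[[0,0,0],[0,0,0],0.01],[[0,0,0],[0,0,0],0.01]]'
python3 - <<'E'
from h import *
st(); c=cap('wrist'); cv2.imwrite('pics/w6.png',c['pixels']); W=pts(c)
c=cap('top'); Wt=pts(c); cv2.imwrite('pics/top3.png',c['pixels'])
E
```

```text
t: 11.1
tcp_pos: [0.4884, 0.2087, 0.1807]
tcp_rot: [0.323, 0.607, 0.641, 0.342]
wrist_force: [0.9, -0.7, -0.2]
grip_width: 0.0168
gripper_force: 88.6
t: 11.6
tcp_pos: [0.4904, 0.2093, 0.1822]
tcp_rot: [0.322, 0.608, 0.642, 0.34]
wrist_force: [-0.1, -0.2, -2.5]
grip_width: 0.0171
gripper_force: 88.6
t 11.6 tcp [0.4904 0.2093 0.1822] y-ang 3.1 z [ 0.826  0.045 -0.562] F [-0.1 -0.2 -2.5] w 0.0171 gf 88.6
```

View pics/w6.png

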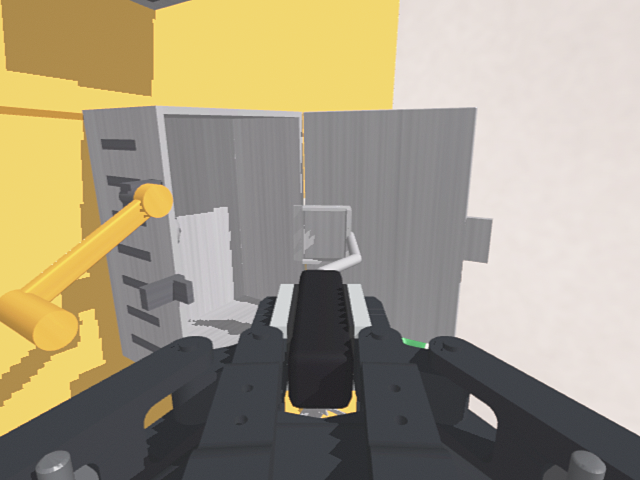

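The pocket is empty (head at (327,235)), so the ball has left it. Bringing the ladle upright and checking numerically that the ball is in the basket.

```bash
python3 -m handwheel '[[[-0.4,7,0],[0.009,0,0.012],0.01],[[-0.4,7,0],[0.01,0,0.011],0.01],[[-0.4,7,0],[0.011,0,0.01],0.01],[[-0.4,7,0],[0.012,0,0.0085],0.01],[[-0.4,7,0],[0.013,0,0.007],0.01],[[-0.4,7,0],[0.0134,0,0.005],0.01],[[-0.4,7,0],[0.014,0,0.0035],0.01],[[-0.4,7,0],[0.014,0,0.002],0.01]]'
python3 -m handwheel '[[[0,0,-0.6],[-0.004,-0.03,0],0.01],[[0,0,-0.7],[-0.004,-0.04,0],0.01],[[0,0,-0.7],[-0.004,-0.04,0],0.01]]'
python3 - <<'E'
from h import *
st(); c=cap('top'); cv2.imwrite('pics/top4.png',c['pixels']); W=pts(c); W[...,0]+=.0022
for n,b,zr in (('basket int',(0.512,.616,.135,.285),(.02,.068)),('tray',(.49,.665,-.325,-.11),(.031,.06))):
    m=(W[...,0]>b[0])&(W[...,0]<b[1])&(W[...,1]>b[2])&(W[...,1]<b[3])&(W[...,2]>zr[0])&(W[...,2]<zr[1])
    k,l,s,cen=cv2.connectedComponentsWithStats(m.astype(np.uint8))
    for i in range(1,k):
        if s[i,4]>15: print(n,s[i,4],cen[i].round(),np.nanmean(W[l==i],0).round(4),np.nanmax(W[l==i][:,2]).round(4))
E
```

```text
t: 12.5
tcp_pos: [0.5866, 0.209, 0.2404]
tcp_rot: [-0.001, 0.687, 0.727, -0.002]
wrist_force: [-0.0, 0.2, -1.0]
grip_width: 0.0169
gripper_force: 88.5
t: 12.8
tcp_pos: [0.5741, 0.098, 0.2378]
tcp_rot: [-0.0, 0.699, 0.715, -0.002]
wrist_force: [0.9, 0.3, -0.8]
grip_width: 0.017
gripper_force: 88.6
t 12.8 tcp [0.5741 0.098  0.2378] y-ang 1.29 z [-0.003 -0.003 -1.   ] F [ 0.9  0.3 -0.8] w 0.017 gf 88.6
basket int 19 [212. 249.] [0.6156 0.2788 0.0366] 0.0567
basket int 38 [237. 291.] [0.5217 0.2232 0.0336] 0.0423
tray 153 [480. 278.] [ 0.5337 -0.3071  0.0367] 0.044
tray 149 [437. 283.] [ 0.5258 -0.2143  0.0365] 0.0429
```

The ball lies in the basket at (0.522, 0.223), top at z=0.042. Next is lane 3, where the ball is still at (0.526, -0.215).

```bash
python3 -m handwheel '[[[0,0,-0.5],[0.0065,-0.038,0],0.01],[[0,0,-0.5],[0.0065,-0.038,0],0.01],[[0,0,-0.5],[0.0065,-0.038,0],0.01],[[0,0,-0.5],[0.0065,-0.038,0],0.01],[[0,0,-0.5],[0.0065,-0.038,0],0.01],[[0,0,-0.5],[0.0065,-0.038,0],0.01],[[0,0,-0.5],[0.0065,-0.038,0],0.01],[[0,0,0],[0.006,-0.038,0],0.01]]'
python3 -m handwheel '[[[0,0,0],[0,0,0],0.01],[[0,0,0],[0,0,0],0.01],[[0,0,0],[0,0,0],0.01]]'; python3 -c "
from h import *
st()"
```

```text
t: 13.65
tcp_pos: [0.6254, -0.2067, 0.239]
tcp_rot: [0.0, 0.721, 0.693, -0.001]
wrist_force: [0.7, 0.5, -1.1]
grip_width: 0.0164
gripper_force: 88.6
t: 13.95
tcp_pos: [0.6252, -0.2042, 0.2391]
tcp_rot: [0.0, 0.721, 0.693, -0.001]
wrist_force: [0.3, 0.4, -0.9]
grip_width: 0.0173
gripper_force: 88.6
t 13.95 tcp [ 0.6252 -0.2042  0.2391] y-ang -2.2 z [-0.002 -0.002 -1.   ] F [ 0.3  0.4 -0.9] w 0.0173 gf 88.6
```

```bash
python3 -m handwheel '[[[0,0,0],[0.001,-0.0147,0],0.01],[[0,0,0],[0,0,-0.02],0.01],[[0,0,0],[0,0,-0.035],0.01],[[0,0,0],[0,0,-0.035],0.01],[[0,0,0],[0,0,-0.02],0.01],[[0,0,0],[0,0,-0.006],0.01],[[0,0,0],[0,0,0],0.01],[[0,0,0],[0,0,0],0.01]]'; python3 -c "
from h import *
st()"
```

```text
t: 14.75
tcp_pos: [0.6269, -0.22, 0.1252]
tcp_rot: [0.002, 0.721, 0.693, -0.001]
wrist_force: [0.2, 0.2, 0.2]
grip_width: 0.0166
gripper_force: 88.5
t 14.75 tcp [ 0.6269 -0.22    0.1252] y-ang -2.24 z [ 0.001 -0.004 -1.   ] F [0.2 0.2 0.2] w 0.0166 gf 88.5
```

```bash
python3 -m handwheel '[[[0,0,0],[0,0.001,-0.004],0.01],[[0,0,0],[0,0,-0.0025],0.01],[[0,0,0],[0,0,0],0.01],[[0,0,0],[-0.006,0.0002,0],0.01],[[0,0,0],[-0.01,0.0004,0],0.01],[[0,0,0],[-0.01,0.0004,0],0.01],[[0,0,0],[-0.01,0.0004,0],0.01],[[0,0,0],[-0.01,0.0004,0],0.01]]'
python3 -m handwheel '[[[0,0,0],[-0.01,0.0004,0],0.01],[[0,0,0],[-0.008,0.0003,0],0.01],[[0,0,0],[-0.008,0.0003,0],0.01],[[0,0,0],[-0.007,0.0003,0],0.01],[[0,0,0],[-0.007,0.0003,0],0.01],[[0,0,0],[-0.007,0.0003,0],0.01],[[0,0,0],[-0.006,0.0002,0],0.01],[[0,0,0],[-0.005,0.0002,0],0.01]]'; python3 -c "
from h import *
st()"
```

```text
t: 15.55
tcp_pos: [0.5808, -0.2173, 0.1186]
tcp_rot: [0.003, 0.721, 0.693, -0.0]
wrist_force: [9.6, -0.1, 3.6]
grip_width: 0.0171
gripper_force: 89.5
t: 16.35
tcp_pos: [0.5231, -0.2151, 0.1186]
tcp_rot: [0.003, 0.721, 0.693, -0.0]
wrist_force: [3.7, -0.8, 5.0]
grip_width: 0.0169
gripper_force: 89.4
t 16.35 tcp [ 0.5231 -0.2151  0.1186] y-ang -2.26 z [ 0.004 -0.004 -1.   ] F [ 3.7 -0.8  5. ] w 0.0169 gf 89.4
```

```bash
python3 -m handwheel '[[[0,0,0],[-0.003,0.0001,0],0.01],[[0,0,0],[-0.003,0.0001,0],0.01],[[0,0,0],[-0.002,0.0001,0],0.01],[[0,0,0],[-0.001,0,0],0.01],[[0,0,0],[0,0,0],0.01]]'
python3 - <<'E'
from h import *
st(); ballsee((260,195,345,280),(.027,.06),'ball')
E
```

```text
t: 16.85
tcp_pos: [0.5142, -0.2148, 0.1185]
tcp_rot: [0.003, 0.721, 0.693, -0.0]
wrist_force: [2.5, -0.3, 7.3]
grip_width: 0.017
gripper_force: 89.6
t 16.85 tcp [ 0.5142 -0.2148  0.1185] y-ang -2.27 z [ 0.003 -0.004 -1.   ] F [ 2.5 -0.3  7.3] w 0.017 gf 89.6
ball 2410 [ 0.5118 -0.2145  0.0219] cost 0.0007282284401586719
```

```bash
python3 -m handwheel '[[[0,0,0],[0,0,0.006],0.01],[[0,0,0],[0,0,0.015],0.01],[[0,0,0],[0,0,0.025],0.01],[[0,0,0],[0,0,0.03],0.01],[[0,0,0],[0,0,0.025],0.01],[[0,0,0],[0,0,0.015],0.01],[[0,0,0],[0,0,0.006],0.01],[[0,0,0],[0,0,0],0.01]]'
python3 -m handwheel '[[[0,0,0.4],[0.005,0.01,0],0.01],[[0,0,0.4],[0.005,0.02,0],0.01],[[0,0,0.4],[0.005,0.03,0],0.01],[[0,0,0.4],[0.005,0.038,0],0.01],[[0,0,0.4],[0.005,0.038,0],0.01],[[0,0,0.4],[0.005,0.038,0],0.01],[[0,0,0.4],[0.005,0.038,0],0.01],[[0,0,0.4],[0.005,0.038,0],0.01]]'
python3 -m handwheel '[[[0,0,0.4],[0.005,0.038,0],0.01],[[0,0,0.4],[0.005,0.038,0],0.01],[[0,0,0.4],[0.005,0.038,0],0.01],[[0,0,0.4],[0.005,0.03,0],0.01],[[0,0,0.4],[0.005,0.02,0],0.01],[[0,0,0.4],[0.005,0.01,0],0.01],[[0,0,0],[0,0,0],0.01],[[0,0,0],[0,0,0],0.01]]'
python3 - <<'E'
from h import *
st(); ballsee((230,150,360,300),(.135,.17),'ball')
E
```

```text
t: 17.7
tcp_pos: [0.513, -0.2144, 0.2388]
tcp_rot: [0.0, 0.721, 0.693, -0.002]
wrist_force: [-0.4, 0.5, -1.3]
grip_width: 0.0167
gripper_force: 88.6
t: 18.5
tcp_pos: [0.5525, 0.038, 0.2369]
tcp_rot: [-0.001, 0.701, 0.713, -0.002]
wrist_force: [0.9, 0.3, -0.8]
grip_width: 0.017
gripper_force: 88.6
t: 19.3
tcp_pos: [0.5829, 0.2091, 0.2378]
tcp_rot: [0.0, 0.686, 0.727, -0.002]
wrist_force: [-0.2, -1.4, -0.6]
grip_width: 0.0171
gripper_force: 88.5
t 19.3 tcp [0.5829 0.2091 0.2378] y-ang 3.31 z [-0.003 -0.003 -1.   ] F [-0.2 -1.4 -0.6] w 0.0171 gf 88.5
ball 2974 [0.5807 0.2103 0.1412] cost 0.003117352075619129
```

```bash
python3 -m handwheel '[[[0.4,-7,0],[-0.014,0,-0.002],0.01],[[0.4,-7,0],[-0.014,0,-0.0035],0.01],[[0.4,-7,0],[-0.0134,0,-0.005],0.01],[[0.4,-7,0],[-0.013,0,-0.007],0.01],[[0.4,-7,0],[-0.012,0,-0.0085],0.01],[[0.4,-7,0],[-0.011,0,-0.01],0.01],[[0.4,-7,0],[-0.01,0,-0.011],0.01],[[0.4,-7,0],[-0.009,0,-0.012],0.01]]' >/dev/null
python3 -m handwheel '[[[0,0,0],[0,0,0],0.01],[[0,0,0],[0,0,0],0.01],[[0,0,0],[0,0,0],0.01],[[0,0,0],[0,0,0],0.01],[[0,0,0],[0,0,0],0.01],[[0,0,0],[0,0,0],0.01]]'
python3 -m handwheel '[[[-0.4,7,0],[0.009,0,0.012],0.01],[[-0.4,7,0],[0.01,0,0.011],0.01],[[-0.4,7,0],[0.011,0,0.01],0.01],[[-0.4,7,0],[0.012,0,0.0085],0.01],[[-0.4,7,0],[0.013,0,0.007],0.01],[[-0.4,7,0],[0.0134,0,0.005],0.01],[[-0.4,7,0],[0.014,0,0.0035],0.01],[[-0.4,7,0],[0.014,0,0.002],0.01]]'
python3 -m handwheel '[[[0,0,-0.6],[-0.004,-0.03,0],0.01],[[0,0,-0.7],[-0.004,-0.04,0],0.01],[[0,0,-0.7],[-0.004,-0.04,0],0.01]]' >/dev/null
cat > chk.py <<'E'
from h import *
st(); c=cap('top'); cv2.imwrite('pics/topn.png',c['pixels']); W=pts(c); W[...,0]+=.0022
for n,b,zr in (('basket int',(0.512,.616,.135,.285),(.02,.068)),('tray',(.49,.665,-.325,-.11),(.031,.06))):
    m=(W[...,0]>b[0])&(W[...,0]<b[1])&(W[...,1]>b[2])&(W[...,1]<b[3])&(W[...,2]>zr[0])&(W[...,2]<zr[1])
    k,l,s,cen=cv2.connectedComponentsWithStats(m.astype(np.uint8))
    for i in range(1,k):
        if s[i,4]>15: print(n,s[i,4],cen[i].round(),np.nanmean(W[l==i],0).round(4),np.nanmax(W[l==i][:,2]).round(4))
E
python3 chk.py
```

```text
t: 20.75
tcp_pos: [0.4878, 0.2094, 0.1809]
tcp_rot: [0.322, 0.608, 0.642, 0.338]
wrist_force: [-0.3, 0.4, -0.5]
grip_width: 0.0168
gripper_force: 88.8
t: 21.55
tcp_pos: [0.5846, 0.2092, 0.2401]
tcp_rot: [-0.001, 0.686, 0.727, -0.004]
wrist_force: [-0.0, 0.7, -0.5]
grip_width: 0.0169
gripper_force: 88.7
t 21.85 tcp [0.5721 0.0981 0.2376] y-ang 1.35 z [-0.005 -0.005 -1.   ] F [ 0.8 -0.2 -0.4] w 0.017 gf 88.7
basket int 218 [217. 257.] [0.5973 0.2679 0.0346] 0.0679
basket int 36 [237. 290.] [0.522  0.2246 0.0332] 0.0413
tray 150 [480. 278.] [ 0.5335 -0.3071  0.0366] 0.0445
```

```bash
python3 -m handwheel '[[[0,0,-0.4],[0.005,-0.037,0],0.01],[[0,0,-0.4],[0.005,-0.037,0],0.01],[[0,0,-0.4],[0.005,-0.037,0],0.01],[[0,0,-0.4],[0.005,-0.037,0],0.01],[[0,0,-0.4],[0.005,-0.037,0],0.01],[[0,0,-0.4],[0.005,-0.037,0],0.01],[[0,0,-0.4],[0.005,-0.037,0],0.01],[[0,0,-0.4],[0.005,-0.037,0],0.01]]' >/dev/null
python3 -m handwheel '[[[0,0,-0.3],[0.005,-0.037,0],0.01],[[0,0,0],[0.005,-0.037,0],0.01],[[0,0,0],[0.005,-0.037,0],0.01],[[0,0,0],[0,0,0],0.01],[[0,0,0],[0,0,0],0.01],[[0,0,0],[0,0,0],0.01]]' >/dev/null; python3 -c "
from h import *
st(); c=cap('wrist'); W=pts(c); z=W[...,2]
Q=W[(z>.0245)&(z<.032)&(W[...,0]>.502)&(W[...,0]<.655)&(W[...,1]<-.2)]
for y in (-.2405,-.2875,-.3345):
  P=Q[abs(Q[:,1]+.0393*(Q[:,0]-.58)-y)<.008]
  if len(P)>20:
    a=np.polyfit(P[:,0]-.58,P[:,1],1); print(y,len(P),a.round(4))
"
```

```text
t 23.3 tcp [ 0.6268 -0.307   0.2389] y-ang -2.13 z [-0.004 -0.004 -1.   ] F [ 0.2 -0.5 -1. ] w 0.0171 gf 88.7
-0.2405 598 [-0.0402 -0.241 ]
-0.2875 554 [-0.0356 -0.2881]
-0.3345 317 [-0.0416 -0.3347]
```

```bash
python3 -m handwheel '[[[0,0,0],[0,-0.0055,0],0.01],[[0,0,0],[0,0,-0.02],0.01],[[0,0,0],[0,0,-0.035],0.01],[[0,0,0],[0,0,-0.035],0.01],[[0,0,0],[0,0,-0.02],0.01],[[0,0,0],[0,0,-0.006],0.01],[[0,0,0],[0,0,0],0.01],[[0,0,0],[0,0,0],0.01]]' >/dev/null; python3 -c "
from h import *
st()"
```

```text
t 24.15 tcp [ 0.6273 -0.3136  0.1251] y-ang -2.18 z [-0.001 -0.006 -1.   ] F [ 0.2 -0.1 -0.2] w 0.0172 gf 88.7
```

```bash
python3 -m handwheel '[[[0,0,0],[0,0.001,-0.004],0.01],[[0,0,0],[0,0,-0.0025],0.01],[[0,0,0],[0,0,0],0.01],[[0,0,0],[-0.006,0.0002,0],0.01],[[0,0,0],[-0.01,0.0004,0],0.01],[[0,0,0],[-0.01,0.0004,0],0.01],[[0,0,0],[-0.01,0.0004,0],0.01],[[0,0,0],[-0.01,0.0004,0],0.01]]'
python3 -m handwheel '[[[0,0,0],[-0.01,0.0004,0],0.01],[[0,0,0],[-0.009,0.0004,0],0.01],[[0,0,0],[-0.008,0.0003,0],0.01],[[0,0,0],[-0.008,0.0003,0],0.01],[[0,0,0],[-0.007,0.0003,0],0.01],[[0,0,0],[-0.007,0.0003,0],0.01],[[0,0,0],[-0.006,0.0002,0],0.01],[[0,0,0],[-0.006,0.0002,0],0.01]]'; python3 -c "
from h import *
st()"
```

```text
t: 24.95
tcp_pos: [0.5814, -0.311, 0.1186]
tcp_rot: [0.003, 0.72, 0.693, -0.002]
wrist_force: [2.6, -1.2, 5.7]
grip_width: 0.0166
gripper_force: 89.6
t: 25.75
tcp_pos: [0.5207, -0.3088, 0.1186]
tcp_rot: [0.003, 0.721, 0.693, -0.002]
wrist_force: [4.1, -0.1, 5.8]
grip_width: 0.0169
gripper_force: 89.6
t 25.75 tcp [ 0.5207 -0.3088  0.1186] y-ang -2.2 z [ 0.002 -0.008 -1.   ] F [ 4.1 -0.1  5.8] w 0.0169 gf 89.6
```

```bash
python3 -m handwheel '[[[0,0,0],[-0.004,0.0001,0],0.01],[[0,0,0],[-0.003,0.0001,0],0.01],[[0,0,0],[-0.002,0.0001,0],0.01],[[0,0,0],[-0.001,0,0],0.01],[[0,0,0],[0,0,0],0.01]]'
python3 - <<'E'
from h import *
st(); ballsee((260,195,345,280),(.027,.06),'ball')
E
```

```text
t: 26.25
tcp_pos: [0.5107, -0.3085, 0.1186]
tcp_rot: [0.003, 0.721, 0.693, -0.002]
wrist_force: [3.9, -0.4, 5.1]
grip_width: 0.0168
gripper_force: 89.7
t 26.25 tcp [ 0.5107 -0.3085  0.1186] y-ang -2.2 z [ 0.001 -0.008 -1.   ] F [ 3.9 -0.4  5.1] w 0.0168 gf 89.7
ball 2399 [ 0.5086 -0.3069  0.0219] cost 0.0007295969741462556
```

```bash
python3 -m handwheel '[[[0,0,0],[0,0,0.006],0.01],[[0,0,0],[0,0,0.015],0.01],[[0,0,0],[0,0,0.025],0.01],[[0,0,0],[0,0,0.03],0.01],[[0,0,0],[0,0,0.025],0.01],[[0,0,0],[0,0,0.015],0.01],[[0,0,0],[0,0,0.006],0.01],[[0,0,0],[0,0,0],0.01]]' >/dev/null
python3 -m handwheel '[[[0,0,0.35],[0.005,0.01,0],0.01],[[0,0,0.35],[0.005,0.02,0],0.01],[[0,0,0.35],[0.005,0.03,0],0.01],[[0,0,0.35],[0.005,0.04,0],0.01],[[0,0,0.35],[0.005,0.04,0],0.01],[[0,0,0.35],[0.005,0.04,0],0.01],[[0,0,0.35],[0.005,0.04,0],0.01],[[0,0,0.35],[0.005,0.04,0],0.01]]'
python3 -m handwheel '[[[0,0,0.35],[0.005,0.04,0],0.01],[[0,0,0.35],[0.005,0.04,0],0.01],[[0,0,0.35],[0.005,0.04,0],0.01],[[0,0,0.35],[0.005,0.04,0],0.01],[[0,0,0.35],[0.005,0.04,0],0.01],[[0,0,0.35],[0.005,0.03,0],0.01],[[0,0,0.35],[0.004,0.018,0],0.01],[[0,0,0.35],[0,0.01,0],0.01]]' >/dev/null
python3 -m handwheel '[[[0,0,0],[0,0,0],0.01],[[0,0,0],[0,0,0],0.01]]' >/dev/null
python3 - <<'E'
from h import *
st(); ballsee((230,150,360,300),(.135,.17),'ball')
E
```

```text
t: 27.9
tcp_pos: [0.5489, -0.0454, 0.2366]
tcp_rot: [-0.001, 0.703, 0.711, -0.004]
wrist_force: [1.5, 0.7, -1.3]
grip_width: 0.0164
gripper_force: 88.7
t 28.9 tcp [0.5832 0.2096 0.2377] y-ang 3.38 z [-0.004 -0.006 -1.   ] F [ 0.4 -0.5 -1.1] w 0.017 gf 88.7
ball 3066 [0.5808 0.2112 0.1411] cost 0.0032542574728461685
```

```bash
python3 -m handwheel '[[[0.4,-7,0],[-0.014,0,-0.002],0.01],[[0.4,-7,0],[-0.014,0,-0.0035],0.01],[[0.4,-7,0],[-0.0134,0,-0.005],0.01],[[0.4,-7,0],[-0.013,0,-0.007],0.01],[[0.4,-7,0],[-0.012,0,-0.0085],0.01],[[0.4,-7,0],[-0.011,0,-0.01],0.01],[[0.4,-7,0],[-0.01,0,-0.011],0.01],[[0.4,-7,0],[-0.009,0,-0.012],0.01]]' >/dev/null
python3 -m handwheel '[[[0,0,0],[0,0,0],0.01],[[0,0,0],[0,0,0],0.01],[[0,0,0],[0,0,0],0.01],[[0,0,0],[0,0,0],0.01],[[0,0,0],[0,0,0],0.01],[[0,0,0],[0,0,0],0.01]]' >/dev/null
python3 -m handwheel '[[[-0.4,7,0],[0.009,0,0.012],0.01],[[-0.4,7,0],[0.01,0,0.011],0.01],[[-0.4,7,0],[0.011,0,0.01],0.01],[[-0.4,7,0],[0.012,0,0.0085],0.01],[[-0.4,7,0],[0.013,0,0.007],0.01],[[-0.4,7,0],[0.0134,0,0.005],0.01],[[-0.4,7,0],[0.014,0,0.0035],0.01],[[-0.4,7,0],[0.014,0,0.002],0.01]]' >/dev/null
python3 -m handwheel '[[[0,0,-0.6],[-0.0005,-0.03,0],0.01],[[0,0,-0.7],[-0.0005,-0.04,0],0.01],[[0,0,-0.7],[-0.0005,-0.04,0],0.01],[[0,0,-1],[0,-0.04,0],0.01],[[0,0,-1],[0,-0.04,0],0.01],[[0,0,-0.7],[0,-0.015,0],0.01],[[0,0,0],[0,0,0],0.01],[[0,0,0],[0,0,0],0.01]]' 
python3 chk.py; cd pics; python3 -c "
import cv2
im=cv2.imread('topn.png'); cv2.imwrite('c5.png',cv2.resize(im[160:360,180:510],(792,480),interpolation=2))"
```

```text
t: 31.95
tcp_pos: [0.5826, 0.0052, 0.2385]
tcp_rot: [0.0, 0.715, 0.699, -0.004]
wrist_force: [0.2, 1.5, -1.0]
grip_width: 0.0172
gripper_force: 88.7
t 31.95 tcp [0.5826 0.0052 0.2385] y-ang -1.3 z [-0.006 -0.006 -1.   ] F [ 0.2  1.5 -1. ] w 0.0172 gf 88.7
basket int 216 [217. 257.] [0.5975 0.2684 0.0352] 0.0679
basket int 199 [241. 256.] [0.5992 0.2156 0.0343] 0.0447
basket int 178 [243. 289.] [0.5243 0.2108 0.0349] 0.0449
```

View pics/c5.png

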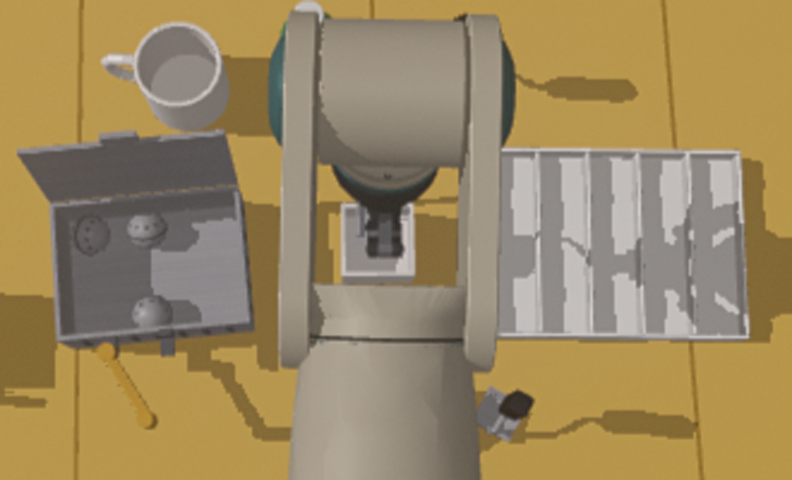

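The crop shows three balls inside the basket, at (92,235), (147,230) and (152,312), and the tray is empty. Returning the ladle to its pot.

```bash
python3 -m handwheel '[[[0,0.3,0],[0,-0.0025,-0.01],0.01],[[0,0,0],[0,0,-0.025],0.01],[[0,0,0],[0,0,-0.03],0.01],[[0,0,0],[0,0,-0.03],0.01],[[0,0,0],[0,0,-0.015],0.01],[[0,0,0],[0,0,-0.005],0.01],[[0,0,0],[0,0,0],0.01],[[0,0,0],[0,0,0],0.01]]';  python3 -c "
from h import *
st()"
```

```text
t: 32.8
tcp_pos: [0.5833, 0.0022, 0.1252]
tcp_rot: [-0.0, 0.715, 0.699, -0.005]
wrist_force: [-0.1, 0.2, -0.9]
grip_width: 0.0168
gripper_force: 88.6
t 32.8 tcp [0.5833 0.0022 0.1252] y-ang -1.32 z [-0.008 -0.007 -1.   ] F [-0.1  0.2 -0.9] w 0.0168 gf 88.6
```

```bash
python3 -m handwheel '[[[0,0,0],[0,0,-0.004],0.01],[[0,0,0],[0,0,-0.003],0.01],[[0,0,0],[0,0,0],0.01],[[0,0,0],[0,0,0],0.01]]';  python3 -m handwheel '[[[0,0,0],[0,0,0],0.03],[[0,0,0],[0,0,0],0.05],[[0,0,0],[0,0,0],0.085],[[0,0,0],[0,0,0],0.085],[[0,0,0],[0,0,0],0.085],[[0,0,0],[0,0,0],0.085]]'
python3 -m handwheel '[[[0,0,0],[0,0,0.02],0.085],[[0,0,0],[0,0,0.03],0.085],[[0,0,0],[0,0,0.04],0.085],[[0,0,0],[0,0,0.04],0.085],[[0,0,0],[0,0,0],0.085],[[0,0,0],[0,0,0],0.085]]'
python3 - <<'E'
from h import *
st(); c=cap('wrist'); W=pts(c); m=(abs(W[...,0]-.583)<.04)&(abs(W[...,1]-.002)<.04)&(W[...,2]>.1)&(W[...,2]<.18); v,u=np.where(m); Q=W[m]; print(u.min(),v.min(),u.max(),v.max(),Q[:,2].max())
T=Q[Q[:,2]>.162]; print(cv2.minAreaRect((T[:,:2]*1000).astype(np.float32)), T.mean(0))
T=Q[(Q[:,2]<.125)]; print(T.mean(0))
# lid geometry from top
c=cap('top'); W=pts(c); W[...,0]+=.0022
for z0 in (.10,.13,.16,.19,.205):
    m=(abs(W[...,1]-.215)<.09)&(abs(W[...,2]-z0)<.006)&(W[...,0]>.59)&(W[...,0]<.68); print(z0,m.sum(),W[m].mean(0).round(4))
m=(abs(W[...,1]-.205)<.03)&(abs(W[...,0]-.42)<.03)&(W[...,2]>.11); print('knob',m.sum(),W[m].mean(0))
E
```

```text
t: 33.2
tcp_pos: [0.583, 0.002, 0.1177]
tcp_rot: [-0.0, 0.715, 0.699, -0.006]
wrist_force: [-0.7, -1.5, 4.9]
grip_width: 0.0169
gripper_force: 89.4
t: 33.8
tcp_pos: [0.5824, 0.0022, 0.1164]
tcp_rot: [-0.001, 0.715, 0.699, -0.006]
wrist_force: [-0.8, 0.3, 0.3]
grip_width: 0.0855
gripper_force: 0.0
t: 34.4
tcp_pos: [0.5827, 0.0021, 0.2473]
tcp_rot: [-0.0, 0.715, 0.699, -0.006]
wrist_force: [0.3, -0.1, -0.9]
grip_width: 0.0851
gripper_force: 0.0
t 34.4 tcp [0.5827 0.0021 0.2473] y-ang -1.33 z [-0.009 -0.007 -1.   ] F [ 0.3 -0.1 -0.9] w 0.0851 gf 0.0
306 211 336 261 0.16791129076889935
((582.1126708984375, 0.8006534576416016), (18.577312469482422, 18.000526428222656), 87.94934844970703) [0.58214879 0.00167122 0.16543091]
[0.58263203 0.00946282 0.11293724]
0.1 165 [0.6274 0.2136 0.1   ]
0.13 171 [0.6313 0.2123 0.1299]
0.16 182 [0.6348 0.2118 0.1602]
0.19 214 [0.6388 0.2135 0.1903]
0.205 116 [0.6409 0.2111 0.2022]
knob 41 [0.42267118 0.20513595 0.11784878]
```

The ladle stands upright in its pot, with its handle top at (0.582, 0.002). The lid leans back at about 1.70 rad. Going behind it with shut fingers.

```bash
python3 -m handwheel '[[[0,0,0],[0.01,0.02,0.013],0],[[0,0,0],[0.017,0.035,0],0],[[0,0,0],[0.017,0.035,0],0],[[0,0,0],[0.017,0.035,0],0],[[0,0,0],[0.017,0.035,0],0],[[0,0,0],[0.017,0.035,0],0],[[0,0,0],[0.008,0.017,0],0],[[0,0,0],[0,0,0],0]]' 40
python3 -m handwheel '[[[0,0,0],[0,0,-0.02],0],[[0,0,0],[0,0,-0.03],0],[[0,0,0],[0,0,-0.025],0],[[0,0,0],[0,0,-0.01],0],[[0,0,0],[0,0,0],0],[[0,0,0],[0,0,0],0]]'; python3 -c "
from h import *
st()"
```

```text
t: 35.3
tcp_pos: [0.6852, 0.2166, 0.2555]
tcp_rot: [-0.003, 0.714, 0.7, -0.008]
wrist_force: [0.9, 0.0, -0.3]
grip_width: 0.0001
gripper_force: 0.0
t: 35.9
tcp_pos: [0.6857, 0.2137, 0.1759]
tcp_rot: [-0.001, 0.715, 0.699, -0.006]
wrist_force: [-0.4, -0.6, 1.2]
grip_width: -0.0
gripper_force: 0.0
t 35.9 tcp [0.6857 0.2137 0.1759] y-ang -1.37 z [-0.009 -0.007 -1.   ] F [-0.4 -0.6  1.2] w -0.0 gf 0.0
```

Now sweeping the lid along its arc.

```bash
python3 -m handwheel '[[[0,0,0],[-0.015,0,0],0],[[0,0,0],[-0.015,0,0],0],[[0,0,0],[-0.014,0,0],0],[[0,0,0],[-0.015,0,-0.001],0],[[0,0,0],[-0.012,0,-0.004],0],[[0,0,0],[-0.011,0,-0.004],0],[[0,0,0],[-0.01,0,-0.005],0],[[0,0,0],[0,0,0],0]]'
python3 - <<'E'
from h import *
st()
c=cap('wrist'); cv2.imwrite('pics/w7.png',c['pixels'])
E
```

```text
t: 36.7
tcp_pos: [0.5935, 0.2143, 0.1626]
tcp_rot: [-0.001, 0.715, 0.699, -0.005]
wrist_force: [0.2, -0.1, 0.1]
grip_width: 0.0002
gripper_force: 0.0
t 36.7 tcp [0.5935 0.2143 0.1626] y-ang -1.32 z [-0.008 -0.006 -1.   ] F [ 0.2 -0.1  0.1] w 0.0002 gf 0.0
```

View pics/w7.png

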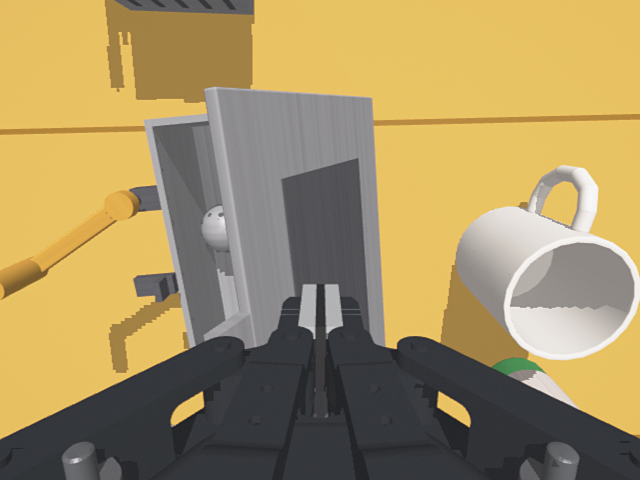

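The lid (205–385 × 90–350) has swung past upright toward shut, and the fingers are behind it at (320,300). I continue the arc down.

```bash
python3 -m handwheel '[[[0,0,0],[-0.011,0,-0.006],0],[[0,0,0],[-0.01,0,-0.007],0],[[0,0,0],[-0.009,0,-0.01],0],[[0,0,0],[-0.008,0,-0.01],0],[[0,0,0],[-0.006,0,-0.012],0],[[0,0,0],[-0.005,0,-0.012],0],[[0,0,0],[-0.003,0,-0.012],0],[[0,0,0],[-0.002,0,-0.01],0]]'
python3 -m handwheel '[[[0,0,0],[0,0,-0.002],0],[[0,0,0],[0,0,-0.001],0],[[0,0,0],[0,0,-0.001],0],[[0,0,0],[0,0,0],0]]'
```

```text
t: 37.55
tcp_pos: [0.5397, 0.2142, 0.0809]
tcp_rot: [-0.001, 0.715, 0.699, -0.006]
wrist_force: [1.0, 0.2, 1.0]
grip_width: 0.0003
gripper_force: 0.8
t: 37.95
tcp_pos: [0.54, 0.2143, 0.0804]
tcp_rot: [-0.001, 0.715, 0.699, -0.006]
wrist_force: [-8.7, -3.6, 17.5]
grip_width: -0.0001
gripper_force: 9.1
```

```bash
python3 -m handwheel '[[[0,0,0],[0,0,0.03],0],[[0,0,0],[0,0,0.04],0],[[0,0,0],[-0.03,-0.003,0.01],0],[[0,0,0],[-0.04,-0.003,0],0],[[0,0,0],[-0.04,-0.003,0],0],[[0,0,0],[-0.038,0,0],0],[[0,0,0],[0,0,0],0],[[0,0,0],[0,0,0],0]]'
python3 - <<'E'
from h import *
st(); c=cap('top'); W=pts(c); W[...,0]+=.0022
m=(W[...,0]>.5)&(W[...,0]<.62)&(W[...,1]>.14)&(W[...,1]<.28); P=W[m]; P=P[P[:,2]<.12]; a=np.linalg.lstsq(np.c_[P[:,:2],np.ones(len(P))],P[:,2],rcond=None)[0]; print('lid slope',a.round(3),np.median(P[:,2]))
c=cap('wrist'); W=pts(c); m=(abs(W[...,1]-.205)<.05)&(abs(W[...,0]-.43)<.05)&(W[...,2]>.112)&(W[...,2]<.122); print('knob',m.sum(),np.median(W[m],0))
E
```

```text
t: 38.75
tcp_pos: [0.3914, 0.2054, 0.1577]
tcp_rot: [-0.001, 0.715, 0.699, -0.006]
wrist_force: [0.7, -0.1, 0.1]
grip_width: 0.0001
gripper_force: 0.0
t 38.75 tcp [0.3914 0.2054 0.1577] y-ang -1.3 z [-0.01  -0.007 -1.   ] F [ 0.7 -0.1  0.1] w 0.0001 gf 0.0
lid slope [0.081 0.047 0.025] 0.08107323548356231
knob 673 [0.42217512 0.2055212  0.11594876]
```

```bash
python3 -m handwheel '[[[0,0,0],[0,0,-0.03],0],[[0,0,0],[0,0,-0.029],0],[[0,0,0],[0,0,0],0],[[0,0,0],[0.01,0,0],0],[[0,0,0],[0.01,-0.005,0],0],[[0,0,0],[0.01,-0.007,0],0],[[0,0,0],[0.01,-0.006,0],0],[[0,0,0],[0.01,-0.005,0],0]]'
python3 -m handwheel '[[[0,0,0],[0.008,-0.005,0],0],[[0,0,0],[0.006,-0.003,0],0],[[0,0,0],[0.005,-0.001,0],0],[[0,0,0],[0.004,0,0],0],[[0,0,0],[0.002,0,0],0],[[0,0,0],[0,0,0],0]]'
python3 - <<'E'
from h import *
st(); c=cap('wrist'); W=pts(c); m=(abs(W[...,1]-.18)<.05)&(abs(W[...,0]-.475)<.05)&(W[...,2]>.112)&(W[...,2]<.122); print('knob',m.sum(),np.median(W[m],0)); cv2.imwrite('pics/w8.png',c['pixels'])
E
```

```text
t: 39.65
tcp_pos: [0.4434, 0.1819, 0.1]
tcp_rot: [-0.001, 0.715, 0.699, -0.005]
wrist_force: [-1.2, 0.4, 0.7]
grip_width: 0.0004
gripper_force: 0.4
t: 40.25
tcp_pos: [0.4663, 0.1732, 0.0984]
tcp_rot: [-0.001, 0.715, 0.699, -0.007]
wrist_force: [-0.8, -0.8, 0.9]
grip_width: -0.0002
gripper_force: 0.9
t 40.25 tcp [0.4663 0.1732 0.0984] y-ang -1.32 z [-0.012 -0.007 -1.   ] F [-0.8 -0.8  0.9] w -0.0002 gf 0.9
knob 2120 [0.48201735 0.17868106 0.11609631]
```

View pics/w8.png

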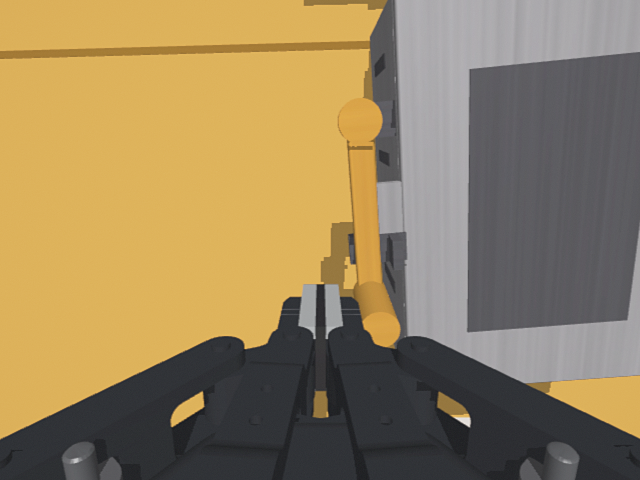

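The lid is shut. The hook arm lies across the tab at (390,250), and the knob at (380,328) touches the fingers. There is no stop force yet, so I push on.

```bash
python3 -m handwheel '[[[0,0,0],[0.002,0,0],0],[[0,0,0],[0.002,0,0],0],[[0,0,0],[0.002,0,0],0],[[0,0,0],[0,0,0],0]]'; python3 -m handwheel '[[[0,0,0],[0.002,0,0],0],[[0,0,0],[0.001,0,0],0],[[0,0,0],[0,0,0],0]]'
```

```text
t: 40.7
tcp_pos: [0.4676, 0.1731, 0.098]
tcp_rot: [-0.005, 0.715, 0.699, -0.012]
wrist_force: [-29.6, -4.2, 15.8]
grip_width: 0.0004
gripper_force: 15.1
t: 41.0
tcp_pos: [0.4681, 0.1731, 0.0978]
tcp_rot: [-0.007, 0.715, 0.699, -0.014]
wrist_force: [-44.0, -5.7, 24.0]
grip_width: -0.0
gripper_force: 22.3
```

Firm stop at 44 N on the fingers. Backing off and checking.

```bash
python3 -m handwheel '[[[0,0,0],[-0.01,0,0],0],[[0,0,0],[-0.02,0,0],0],[[0,0,0],[-0.02,0,0.01],0],[[0,0,0],[-0.01,0,0.04],0],[[0,0,0],[0,0,0.04],0],[[0,0,0],[0,0,0.04],0],[[0,0,0],[0,0,0.02],0],[[0,0,0],[0,0,0],0]]'
python3 - <<'E'
from h import *
st(); c=cap('wrist'); W=pts(c); z=W[...,2]
m=(abs(W[...,1]-.18)<.03)&(abs(W[...,0]-.485)<.04)&(z>.112)&(z<.122); k=np.median(W[m],0); print('knob',m.sum(),k)
A=(W[...,1]>k[1]+.012)&(W[...,1]<k[1]+.056)&(abs(W[...,0]-.485)<.03)&(z>.086)&(z<.094); P=W[A]; ar=np.polyfit(P[:,1],P[:,0],1); print('arm dx/dy',len(P),ar, 'rad vs world -y',np.arctan(-ar[0]))
L=(W[...,0]>.51)&(W[...,0]<.61)&(W[...,1]>.15)&(W[...,1]<.27)&(z>.07)&(z<.12); P=W[L]; print('lid',len(P),np.linalg.lstsq(np.c_[P[:,:2],np.ones(len(P))],P[:,2],rcond=None)[0].round(3),np.median(P[:,2]))
c=cap('top'); cv2.imwrite('pics/top9.png',cv2.resize(c['pixels'][150:370,180:510],(792,528),interpolation=2)); W=pts(c)
rect(W,(195,215,292,312),(.076,.086),'lid top')
E
```

```text
t: 41.8
tcp_pos: [0.4167, 0.1737, 0.2523]
tcp_rot: [0.0, 0.715, 0.699, -0.003]
wrist_force: [0.9, -0.1, 0.7]
grip_width: -0.0002
gripper_force: 0.0
t 41.8 tcp [0.4167 0.1737 0.2523] y-ang -1.32 z [-0.003 -0.005 -1.   ] F [ 0.9 -0.1  0.7] w -0.0002 gf 0.0
knob 319 [0.48633952 0.17273368 0.11601445]
arm dx/dy 873 [-0.18243025  0.52311265] rad vs world -y 0.18044591955173983
lid 19719 [ 0.003 -0.     0.078] 0.07918648831371047
lid top 3595 [560.5 208.5] [124.5 170.4] 3.86 med z 0.0811
```

View pics/top9.png

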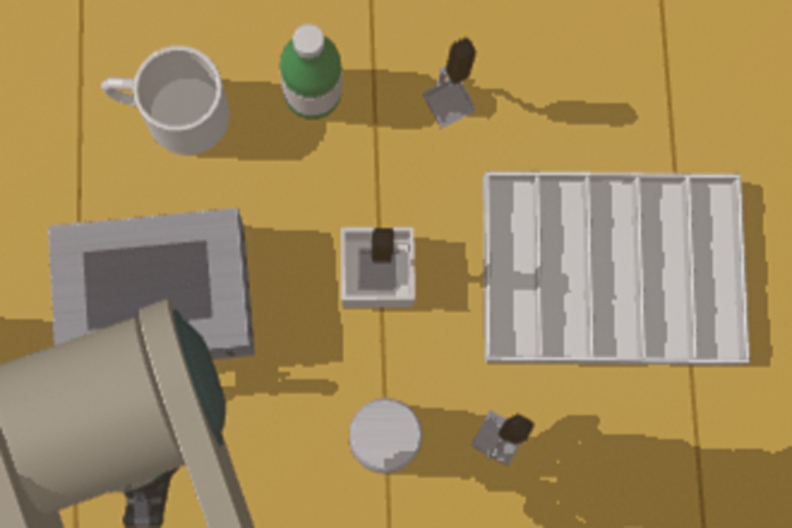

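```bash
python3 - <<'E'
from h import *
c=dict(np.load('wrist.npz')); W=pts(c); z=W[...,2]; hsv=cv2.cvtColor(c['pixels'],cv2.COLOR_BGR2HSV)
A=(z>.085)&(z<.125)&(abs(W[...,0]-.485)<.03)&(W[...,1]>.16)&(W[...,1]<.26)&(hsv[...,1]>110)
for y in np.arange(.164,.256,.005):
    m=A&(abs(W[...,1]-y)<.0025)
    if m.sum()>5: x=W[m][:,0]; print(round(y,4),m.sum(),x.min().round(4),x.max().round(4),'mid',((x.min()+x.max())/2).round(4),np.median(W[m][:,2]).round(4))
E
```

```text
0.164 12 0.4843 0.49 mid 0.4871 0.1159
0.169 127 0.4797 0.4931 mid 0.4864 0.1158
0.174 195 0.4797 0.4931 mid 0.4864 0.1155
0.179 199 0.481 0.4921 mid 0.4865 0.1014
0.184 79 0.4808 0.4905 mid 0.4857 0.088
0.189 87 0.4806 0.4902 mid 0.4854 0.0881
0.194 81 0.4804 0.4899 mid 0.4851 0.0881
0.199 86 0.4797 0.4896 mid 0.4847 0.0879
0.204 83 0.4796 0.4888 mid 0.4842 0.0882
0.209 92 0.4791 0.4886 mid 0.4839 0.0881
0.214 80 0.4787 0.4884 mid 0.4836 0.088
0.219 91 0.4783 0.4882 mid 0.4833 0.0882
0.224 98 0.478 0.4879 mid 0.483 0.088
0.229 91 0.4776 0.4879 mid 0.4828 0.0882
0.234 89 0.4771 0.4868 mid 0.482 0.0888
0.239 145 0.474 0.4894 mid 0.4817 0.0901
0.244 156 0.4738 0.4895 mid 0.4817 0.0902
0.249 69 0.4754 0.4877 mid 0.4816 0.0902
```

The arm's slope (0.074 rad) matches the basket's yaw (0.067 rad), so the hook is home. The top view shows the lid shut, the ladle in its pot at crop (380,250), and the mug, bottle and tin unmoved. Handing in.

```bash
python3 -c "
from h import *
print(sign_off())"
```

```text
the job is handed in; nothing more can be done
None
```

The job is handed in, with no verdict returned: all three tea balls are in the basket, the lid is shut, the hook is home and the ladle is standing in its pot, by the last camera measurements.

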